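# Switch on a counting scale, zero it and start the count

## Task

Get the white counting scale ready for its empty tray, using only the fingertips: switch it on by pressing the raised near half of the black rocker fully down, then press the blue key fully down and let it up, then press the green key fully down and let it up. Press no key before the scale is on, never press the red or the yellow key, and leave the rocker on and the tray and everything else on the table where they stand, picking nothing up.

Things in the scene. Friction and masses are not known exactly. Their poses are not given: they have to be found in the camera images.
- scale: white counting scale, fixed to the table, 340 mm deep (its x), 330 mm wide (its y); origin under its centre on the table. x points from the console, which faces the robot, to the pan. The console's deck is 60 mm above the table. The steel pan, top 103 mm above the table, fills the back from x = -45 mm on.
- console_row (a point): middle of the row of five controls on the deck, scale's axes. Along y from here: the rocker always at -118 mm (right end as seen from the robot), the four keys at -42, 12, 66 and 120 mm in an order that changes with every start. A black display bar, 150 mm wide, 14 mm above the deck, begins 47 mm behind the row.
- rocker_base: grey frame, 62 x 38 x 6 mm, of the black on/off rocker; origin at the centre of its underside, on the deck, scale's axes. The rocker is 52 mm long (x), 28 mm wide, a shallow V with its pivot at the middle, 12 mm above the origin. The half towards the robot (-x), with a white dot, is the near half: press it down at x = -20 mm to switch on.
- rocker (a joint): rocker angle in rad: 0 off (near half raised, its end 22 mm above the frame's origin, far half level), 0.4 fully on (near half level, 12 mm above the origin, far half raised). It may start up to 0.06. No spring: about 2 N on the end of the half moves it and it stays where it is left.
- blue_key_base: the blue key (zero): round blue push button, 28 mm diameter, in a black collar, 44 mm diameter, 12 mm high. Origin at the centre of the collar's underside, on the console's deck, z up, scale's axes. The button's flat top is 22 mm above the origin while up and 16 mm when fully down.
- blue_key (a joint): travel of the blue key in m: 0 up, 0.006 fully down; it is sprung (about 1.2 N to start, 4 N fully down) and comes up when let go.
- green_key_base: the green key (count): round green push button, 28 mm diameter, in a black collar, 44 mm diameter, 12 mm high. Origin at the centre of the collar's underside, on the console's deck, z up, scale's axes. The button's flat top is 22 mm above the origin while up and 16 mm when fully down.
- green_key (a joint): travel of the green key in m: 0 up, 0.006 fully down; it is sprung (about 1.2 N to start, 4 N fully down) and comes up when let go.
- red_key_base: the red key (clear memory, not to be pressed): round red push button, 28 mm diameter, in a black collar, 44 mm diameter, 12 mm high. Origin at the centre of the collar's underside, on the console's deck, z up, scale's axes. The button's flat top is 22 mm above the origin while up and 16 mm when fully down.
- red_key (a joint): travel of the red key in m: 0 up, 0.006 fully down; it is sprung (about 1.2 N to start, 4 N fully down) and comes up when let go.
- yellow_key_base: the yellow key (change unit, not to be pressed): round yellow push button, 28 mm diameter, in a black collar, 44 mm diameter, 12 mm high. Origin at the centre of the collar's underside, on the console's deck, z up, scale's axes. The button's flat top is 22 mm above the origin while up and 16 mm when fully down.
- yellow_key (a joint): travel of the yellow key in m: 0 up, 0.006 fully down; it is sprung (about 1.2 N to start, 4 N fully down) and comes up when let go.
- tray: empty teal tray standing loose on the scale's pan, 160 x 220 x 40 mm, origin at the centre of its underside; its near wall is at least 90 mm behind the row of controls. To be left alone.
- check_weight: brass check weight, 32 mm diameter, 52 mm tall, origin under its centre, standing on the table to the left of the scale. To be left alone.
- spoon: steel spoon, 180 mm long, lying on the table to the left of the scale. To be left alone.
- mug: blue mug, 80 mm diameter, 90 mm tall, origin under its centre, on the table to the right of the scale. To be left alone.
- wrench: steel wrench, 200 mm long, lying on the table to the right of the scale. To be left alone.

How it is judged:
By the outcome, as a careful person would: the job done as asked, in the order asked, and still so for the second after the job is handed in, with the robot touching nothing.
It also fails if it takes over 42 s, if anything falls off the work surface, if the arm or the gripper's body presses on something with over 40 N, if the wrist force passes 120 N, or if a joint passes its speed limit or range.

## Robot

A 6-joint arm with a two-finger parallel gripper is mounted at the origin on the work surface. World frame = base frame: x ahead of the robot, y to its left, z up, the work surface at z = 0. Lengths are in mm, angles in rad, forces in N, time in s.
With the tool pointing down it reaches from about 275 to 975 mm from the base axis. Payload 8.4 kg.
Tool frame: the origin (TCP) lies on the centre line of the jaws, within the pads' length; the fingertips stand 11 mm ahead of it and the grasp point (between the pads) lies 8 mm behind it; z points along the fingers, y is the direction in which the jaws open and shut (so a half turn about z gives the same grasp; the last joint's range is limited). The gripper opens to 92 mm and grips with 3 to 60 N. Pads are 20 mm wide; open, the fingers measure 128 mm over their backs; the gripper's body (75 mm by 189 mm) begins 69 mm behind the grasp point.
Start: joints at [-1.345, 0.353, 1.633, -0, 1.155, -0.002], TCP at [141.145, -608.856, 225.583] pointing down, gripper open.
Joint ranges: [-2.63, 2.63], [-0.92, 2.1], [0.06, 2.66], [-1.3, 4.44], [0, 2.69], [-3.02, 3.02]. Speed limits (rad/s): [2.22, 2.22, 2.79, 3.14, 3.14, 3.14].

## Interface

Orientations are given as a rotation vector (axis times angle).
In Python, from station import sensors, cams, r gives the robot as it stands.
- The arm moves only by the tool apply_moves, never from a script. Its argument "motion" is a list of rows, each a list of 7 numbers: the shift along the tool's x, y, z scaled (see below), then the turn, a rotation vector about the tool's x, y, z scaled (see below), then the opening, from -1 (shut) to 1 (fully open). In form: [[dx, dy, dz, rx, ry, rz, grip], ...]. A call has exactly 10 rows; each row is the pose to reach, as a shift and turn from the pose commanded when the call began, along the tool's axes at that moment, turning the shorter way round; what a row does not reach only later rows make up. The controller multiplies each number of a shift by 250 mm and each number of a turn by 360 degrees. A row lasts 1/10 s, in which the tool goes at most 50 mm and 8.59 degrees, less where a joint would pass 70% of its speed; a pose out of reach is approached as far as the arm can. A call with a number of a shift or a turn outside -1 to 1 is refused whole. A call with a gripper value outside its range is refused whole. The fingers move at their own pace and stop on an object; "squeeze" is the grip in N (left out, the last holds). Time passes only in rows, so rows that repeat a pose let the fingers close, or fill a call up. It gives the time, the measured TCP pose, the force and the opening at its end, in the units of the state.
- sensors.get_state(): the state, without advancing time (a new reading comes with each control period).
- cams.snapshot(name): name is "side" or "top"; returns a dict with "img" (420x560x3 uint8, red, green, blue), "camera_matrix" (3x3 intrinsics, pixels), "k1" (the pictures are not rectified: a ray, as slopes to the right and down, at radius r is drawn at 1 + k1 r^2 times it, then the intrinsics apply), "camera_from_world" (4x4, takes a point from world to camera coordinates). Camera axes: x right, y up, looking along -z (the intrinsics and any distortion apply to the point x, -y, -z); pixel columns grow to the right and rows downward; lengths in mm; the calibration is good to about 2 mm. A picture is of the moment at which its call begins. There is no depth.
- r.sign_off(): hands the job in, once; it reports no verdict.
Trained networks look in the newest picture that a camera, given by its name, has taken for a name from the list of things; names that differ only in an ending like _2 or _b are one class to them, and where a whole thing is asked for, a point or a joint stands for the part that bears it (a point fixed in the world has none). Each returns a list of dicts, best first, with "score" (0 to 1); they miss things now and then, are a little off and sometimes report something else, mostly with a low value. They report only what shows in the picture. A call takes as long as a camera call.
- cams.trace(name, camera): "mask" (420x560 bool, what is visible of it).
- cams.mark_of(name, camera): "point" ([x, y, z] in mm, in the coordinates of the camera as it stood for that picture, good to about 4 mm: a listed point, or the origin of a listed thing).
The state is a dict: "clock": time; "joint_positions": joint angles; "qvel": joint speeds; "tau": joint torques, N m; "tool_pos": TCP position; "eef_rot": TCP orientation; "force": force on the tool from outside, world axes, zero at the start; "moment": the same for the moment, N m; "width": finger opening in mm.
Only numpy, scipy, OpenCV 4.12 (cv2) and the standard library are available. Lean on these libraries where they do the work, as an engineer would, in place of code of your own. Each camera call takes 0.05 s, during which the arm holds its last target.

## Working session

There is one attempt and no reset: what is moved stays moved. The work goes in short steps, Python scripts to look and compute and a tool call to move; the robot and the scene stay as the last step left them, time stands still between calls to the robot, and variables do not carry over. Pictures are saved under pics/ and viewed, and the job is handed in when it is done.

Besides the shell and the picture viewer there is one more tool, called after "Call:" in YAML: its name, and indented under it one key for each argument. apply_moves: Moves the arm, as the interface text tells. Shifts and turns lie within -1 to 1; 1 stands for 250 mm of shift or 360 degrees of turn. Its arguments: {"type":"object","properties":{"motion":{"type":"array","items":{"type":"array","items":{"type":"number"}}},"squeeze":{"type":"number"}},"required":["motion"]}

```bash
mkdir -p pics; ls; cat > h.py <<'E'
import numpy as np, cv2
from station import sensors, cams, r
def snap(cam,fn=None):
    s=cams.snapshot(cam)
    if fn: cv2.imwrite('pics/'+fn,s['img'][:,:,::-1])
    return s
def toworld(s,p):
    T=np.linalg.inv(s['camera_from_world']); return (T@np.r_[p,1])[:3]
def ray(s,u,v):
    K=np.array(s['camera_matrix']); k=s['k1']
    d=np.array([(u-K[0,2])/K[0,0],(v-K[1,2])/K[1,1]]); x=d.copy()
    for _ in range(30): x=d/(1+k*(x@x))
    T=np.linalg.inv(s['camera_from_world'])
    return T[:3,3], T[:3,:3]@np.array([x[0],-x[1],-1.])
def atz(s,u,v,z):
    o,d=ray(s,u,v); return o+d*(z-o[2])/d[2]
def proj(s,p):
    c=(np.array(s['camera_from_world'])@np.r_[p,1])[:3]; x=np.array([c[0],-c[1]])/-c[2]
    x=x*(1+s['k1']*(x@x)); K=np.array(s['camera_matrix']); return np.array([K[0,0]*x[0]+K[0,2],K[1,1]*x[1]+K[1,2]])
E
cat > a.py <<'E'
from h import *
np.set_printoptions(precision=1,suppress=True)
S={c:snap(c,c+'0.png') for c in('top','side')}
print(sensors.get_state())
for c in S:
    print(c,'cam at',np.linalg.inv(S[c]['camera_from_world'])[:3,3])
    for n in ['scale','console_row','rocker_base','blue_key_base','green_key_base','red_key_base','yellow_key_base']:
        for m in cams.mark_of(n,c)[:2]: print(c,n,round(m['score'],2),toworld(S[c],m['point']),proj(S[c],toworld(S[c],m['point'])))
E
python3 a.py
```

```text
pics
{'clock': 0.1, 'joint_positions': array([-1.3,  0.4,  1.6, -0. ,  1.2, -0. ]), 'qvel': array([-0., -0., -0., -0., -0.,  0.]), 'tau': array([  0. , -59.5, -33.5,   0.1,   0. ,  -0. ]), 'tool_pos': array([ 141.1, -608.4,  224.9]), 'eef_rot': array([-3.1, -0.4,  0. ]), 'force': array([-0.7,  0.3, -0.2]), 'moment': array([-0., -0., -0.]), 'width': 91.51113038863036}
top cam at [ 485.7   36.6 1097.7]
top scale 0.74 [ 598.8 -116.5    2.3] [351.6 207.9]
top scale 0.5 [678.4 -88.5 104.6] [345.5 164.3]
top console_row 0.79 [ 480.2 -143.    61.5] [367.3 261. ]
top console_row 0.24 [ 544.4 -391.7   -2.7] [469.  234.5]
top rocker_base 0.93 [ 507.6 -266.3   60.6] [424.  249.1]
top blue_key_base 0.87 [ 491.5 -186.4   62.2] [387.5 256. ]
top green_key_base 0.54 [469.1 -82.5  60.3] [338.8 265.7]
top green_key_base 0.16 [678.5 -91.7 106.5] [347.1 164.2]
top red_key_base 0.81 [ 479.1 -138.6   61.6] [365.2 261.5]
top yellow_key_base 0.63 [449.2 -31.9  61.4] [314.8 274.7]
side cam at [ 489.5 -523.4  782.3]
side scale 0.86 [ 602.9 -112.7    2.8] [289.3 286.7]
side console_row 0.96 [ 482.  -149.7   60.9] [227.6 301.4]
side rocker_base 0.71 [ 512.5 -262.7   57.3] [256.7 359.7]
side blue_key_base 0.62 [ 491.6 -186.2   60.1] [236.4 319.4]
side green_key_base 0.78 [465.3 -80.   60.9] [213.1 269.6]
side red_key_base 0.98 [ 476.8 -133.1   59.9] [223.4 294. ]
side yellow_key_base 0.7 [452.6 -31.5  61.8] [203.2 248.9]
```

View pics/top0.png

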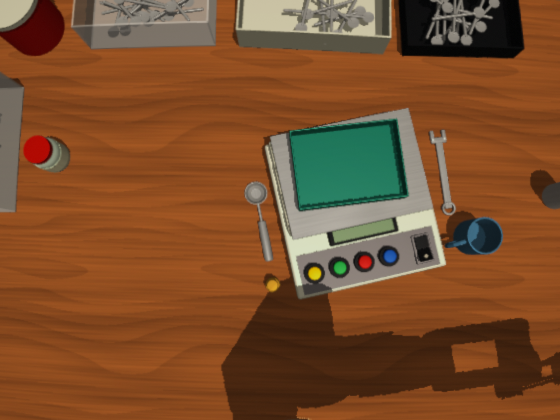

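View pics/side0.png

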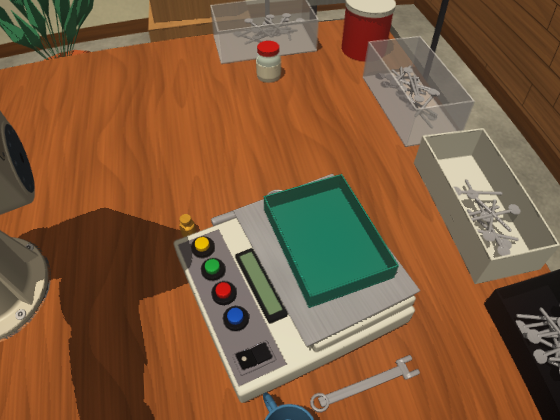

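The top view shows yellow (315,273), green (340,267), red (365,262), blue (389,256) and the rocker (424,248). The side view gives the same order. Next I'll refine the row pose from the button colours in both views.

```bash
cat > b.py <<'E'
from h import *
from scipy.optimize import least_squares
np.set_printoptions(precision=2,suppress=True)
S={c:snap(c) for c in('top','side')}
off={'blue':-42,'red':12,'green':66,'yellow':120}
hue={'blue':(105,130),'red':None,'green':(50,85),'yellow':(20,32)}
obs=[]
for c in S:
    hsv=cv2.cvtColor(S[c]['img'],cv2.COLOR_RGB2HSV)
    for n in off:
        m=max(cams.mark_of(n+'_key_base',c),key=lambda q:q['score']); P=toworld(S[c],m['point']); u=proj(S[c],P+[0,0,22])
        H=hsv[...,0].astype(int)
        ok=((H<8)|(H>172)) if hue[n] is None else (H>=hue[n][0])&(H<=hue[n][1])
        ok&=(hsv[...,1]>140)&(hsv[...,2]>70)
        yy,xx=np.nonzero(ok); k=np.hypot(xx-u[0],yy-u[1])<16
        px=np.array([xx[k].mean(),yy[k].mean()]); w=atz(S[c],*px,81)
        print(c,n,k.sum(),px,u,w); obs.append((c,n,px,w))
def row(p,o): return np.array([p[0]-np.sin(p[2])*o,p[1]+np.cos(p[2])*o])
for sel in(['top'],['side'],['top','side']):
    O=[o for o in obs if o[0] in sel]
    f=lambda p:np.concatenate([row(p,off[o[1]])-o[3][:2] for o in O])
    q=least_squares(f,[480,-145,0.3]); print(sel,q.x,np.abs(q.fun).max())
p=q.x
for n,o in {**off,'rocker':-118}.items(): print(n,row(p,o))
ex=np.array([np.cos(p[2]),np.sin(p[2])])
print('press',row(p,-118)-20*ex)
for c in S:
    im=S[c]['img'][:,:,::-1].copy()
    pts=[np.r_[row(p,o),82] for o in off.values()]+[np.r_[row(p,-118)+d*ex,z] for d,z in((-20,80),(-26,82),(0,72),(26,72),(-31,66),(31,66))]
    im=cv2.resize(im,None,fx=4,fy=4,interpolation=cv2.INTER_CUBIC)
    for P in pts:
        u=proj(S[c],P); cv2.circle(im,tuple(int(v) for v in (u+.5)*4),3,(255,0,255),-1)
    a=np.mean([proj(S[c],P) for P in pts],0)*4; x0=int(a[0])-400;y0=int(a[1])-300
    x0=max(x0,0);y0=max(min(y0,im.shape[0]-600),0)
    cv2.imwrite(f'pics/{c}1.png',im[y0:y0+600,x0:x0+800])
st=sensors.get_state()
from scipy.spatial.transform import Rotation as R
print(st['tool_pos'],'\n',R.from_rotvec(st['eef_rot']).as_matrix())
E
python3 b.py
```

```text
top blue 141 [389.78 255.99] [389.73 257.03] [ 491.54 -187.13   81.  ]
top red 152 [364.8  261.72] [367.25 261.9 ] [ 478.69 -134.48   81.  ]
top green 142 [339.68 267.41] [340.01 266.1 ] [465.96 -82.06  81.  ]
top yellow 162 [314.39 273.08] [316.35 274.63] [453.26 -29.67  81.  ]
side blue 217 [234.64 315.38] [235.02 313.19] [ 489.83 -188.21   81.  ]
side red 208 [222.67 289.58] [223.19 287.73] [ 477.11 -135.75   81.  ]
side green 178 [211.56 265.7 ] [210.06 263.58] [464.26 -83.69  81.  ]
side yellow 175 [201.47 243.68] [201.28 243.78] [451.71 -32.27  81.  ]
['top'] [ 481.57 -146.23    0.24] 0.09507861471229262
['side'] [ 480.   -147.86    0.24] 0.9737305546710076
['top', 'side'] [ 480.79 -147.05    0.24] 1.8112505890882034
blue [ 490.74 -187.85]
red [ 477.94 -135.39]
green [465.15 -82.93]
yellow [452.35 -30.46]
rocker [ 508.74 -261.69]
press [ 489.31 -266.43]
[ 141.14 -608.89  225.59] 
 [[ 0.97  0.23  0.  ]
 [ 0.23 -0.97 -0.  ]
 [ 0.    0.   -1.  ]]
```

View pics/top1.png

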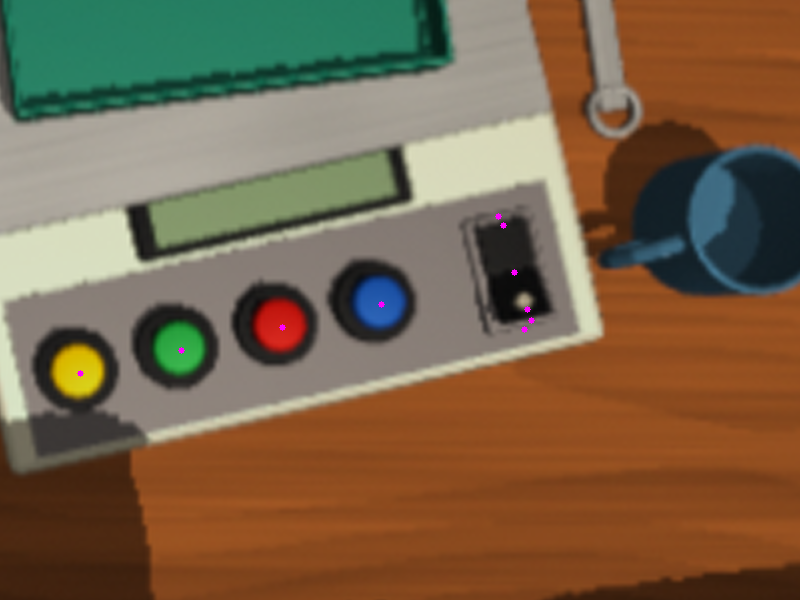

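View pics/side1.png

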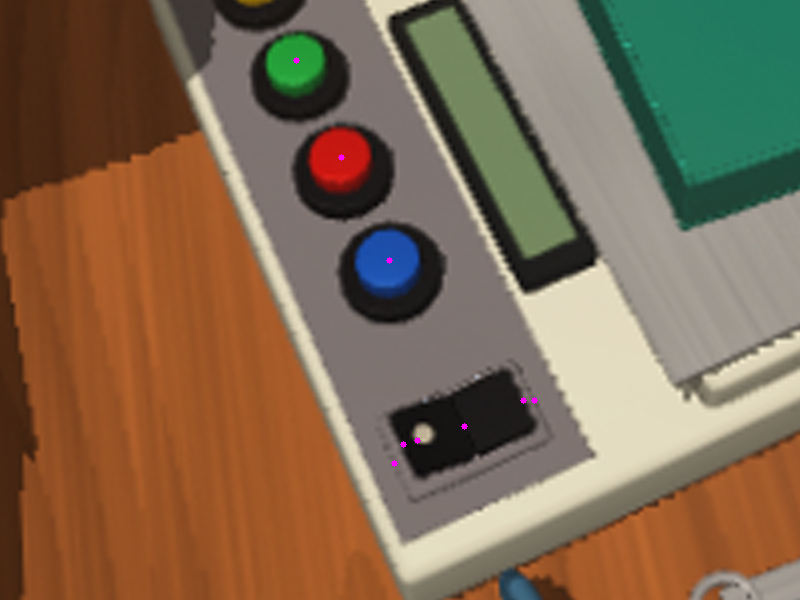

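The marks sit on the four buttons and near the rocker's near half (white dot at about (524,299) in the top crop). The tool's yaw already matches the scale's (about 0.24 rad). I'll travel at height with the fingers shut.

Call:
apply_moves:
  motion:
    - [0.16,-0.1,0,0,0,0,-1]
    - [0.32,-0.2,0,0,0,0,-1]
    - [0.48,-0.3,0,0,0,0,-1]
    - [0.64,-0.4,0,0,0,0,-1]
    - [0.8,-0.5,0,0,0,0,-1]
    - [0.9,-0.55,0,0,0,0,-1]
    - [0.9,-0.55,0,0,0,0,-1]
    - [0.9,-0.55,0,0,0,0,-1]
    - [0.9,-0.55,0,0,0,0,-1]
    - [0.9,-0.55,0,0,0,0,-1]
  squeeze: 10

```text
clock: 2.3
tool_pos: [328.5, -424.9, 225.5]
eef_rot: [3.121, 0.355, -0.0]
force: [-0.4, -0.5, -0.9]
width: 13.9
```

```bash
cat > c.py <<'E'
import sys
from h import *
from scipy.spatial.transform import Rotation as R
np.set_printoptions(precision=4,suppress=True)
T=dict(rocker=(489.3,-266.4),blue=(490.8,-187.8),green=(465.2,-82.9))
st=sensors.get_state(); M=R.from_rotvec(st['eef_rot']).as_matrix()
print(st['clock'],st['tool_pos'],'F',st['force'],'w',st['width'],'yaw',np.arctan2(M[1,0],M[0,0]),'z',M[:,2],'q',st['joint_positions'])
t=np.r_[T[sys.argv[1]],float(sys.argv[2])+11]
print('shift mm',M.T@(t-st['tool_pos']),'scaled',M.T@(t-st['tool_pos'])/250)
if len(sys.argv)>3:
    for c in('top','side'):
        s=snap(c); im=cv2.resize(s['img'][:,:,::-1],None,fx=4,fy=4,interpolation=cv2.INTER_CUBIC)
        a=proj(s,np.r_[480,-160,80])*4; x0=int(max(a[0]-400,0)); y0=int(max(min(a[1]-300,1080),0))
        cv2.imwrite(f'pics/{c}_{sys.argv[3]}.png',im[y0:y0+600,x0:x0+800])
E
python3 c.py rocker 100
```

```text
2.3 [ 328.4566 -424.892   225.5277] F [-0.364  -0.5214 -0.8681] w 13.917591114370815 yaw 0.2263529070404376 z [-0.0002 -0.     -1.    ] q [-0.9154  0.2166  1.8214 -0.0002  1.1036  0.4291]
shift mm [ 192.3333 -118.3519  114.4885] scaled [ 0.7693 -0.4734  0.458 ]
```

Call:
apply_moves:
  motion:
    - [0.15,-0.1,0,0,0,0,-1]
    - [0.3,-0.19,0,0,0,0,-1]
    - [0.45,-0.28,0,0,0,0,-1]
    - [0.6,-0.37,0,0,0,0,-1]
    - [0.77,-0.473,0,0,0,0,-1]
    - [0.77,-0.473,0.12,0,0,0,-1]
    - [0.77,-0.473,0.25,0,0,0,-1]
    - [0.77,-0.473,0.38,0,0,0,-1]
    - [0.77,-0.473,0.46,0,0,0,-1]
    - [0.77,-0.473,0.46,0,0,0,-1]

```text
clock: 3.3
tool_pos: [487.9, -265.3, 107.8]
eef_rot: [-3.118, -0.355, 0.007]
force: [-0.7, -0.4, 0.6]
width: 0.2
```

```bash
python3 c.py rocker 73 r1
```

```text
3.3 [ 487.8515 -265.2958  107.8049] F [-0.743  -0.406   0.6221] w 0.16838183716408828 yaw 0.22653995842166227 z [-0.0047  0.0025 -1.    ] q [-0.5007  0.3912  1.8791 -0.0002  0.8767  0.8437]
shift mm [ 1.2602  1.4836 23.795 ] scaled [0.005  0.0059 0.0952]
```

View pics/top_r1.png

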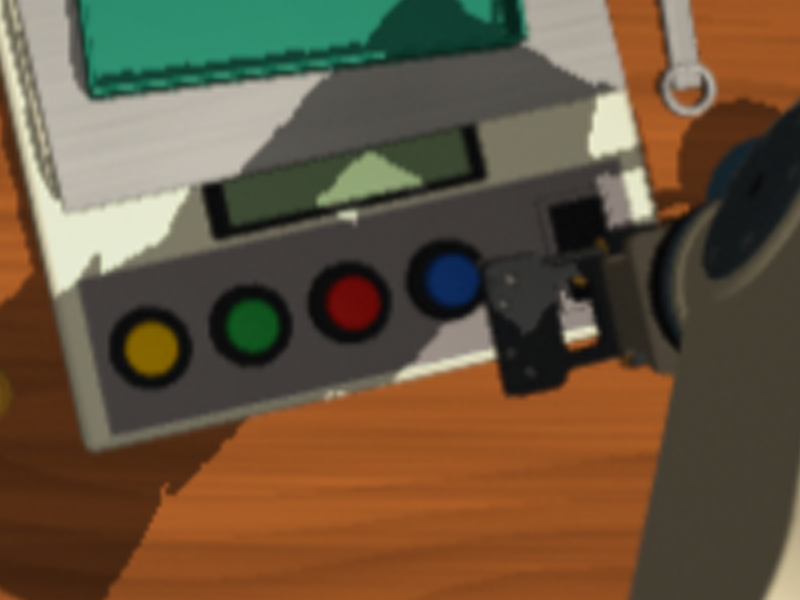

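View pics/side_r1.png

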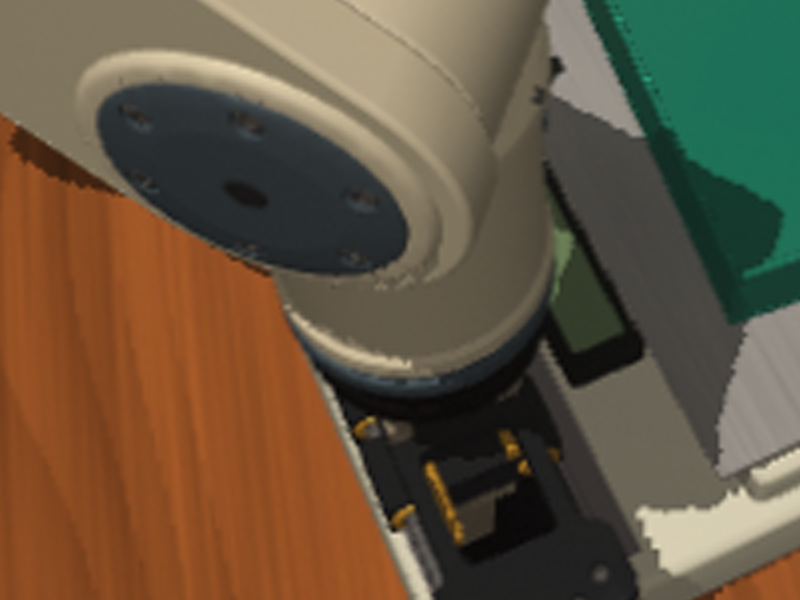

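Call:
apply_moves:
  motion:
    - [0.005,0.006,0.02,0,0,0,-1]
    - [0.005,0.006,0.04,0,0,0,-1]
    - [0.005,0.006,0.055,0,0,0,-1]
    - [0.005,0.006,0.065,0,0,0,-1]
    - [0.005,0.006,0.075,0,0,0,-1]
    - [0.005,0.006,0.085,0,0,0,-1]
    - [0.005,0.006,0.092,0,0,0,-1]
    - [0.005,0.006,0.096,0,0,0,-1]
    - [0.005,0.006,0.096,0,0,0,-1]
    - [0.005,0.006,0.096,0,0,0,-1]

```text
clock: 4.4
tool_pos: [491.9, -266.6, 86.5]
eef_rot: [3.121, 0.357, 0.001]
force: [-0.6, -0.5, -0.2]
width: 0.4
```

```bash
python3 c.py rocker 72
```

```text
4.4 [ 491.8787 -266.5935   86.5465] F [-0.5555 -0.4859 -0.2197] w 0.3623984401132154 yaw 0.22766717617492488 z [ 0.0004  0.     -1.    ] q [-0.4995  0.4246  1.8869  0.0003  0.8298  0.8434]
shift mm [-2.4699 -0.7707  3.5455] scaled [-0.0099 -0.0031  0.0142]
```

Call:
apply_moves:
  motion:
    - [-0.01,-0.003,0.003,0,0,0,-1]
    - [-0.01,-0.003,0.006,0,0,0,-1]
    - [-0.01,-0.003,0.009,0,0,0,-1]
    - [-0.01,-0.003,0.012,0,0,0,-1]
    - [-0.01,-0.003,0.014,0,0,0,-1]
    - [-0.01,-0.003,0.016,0,0,0,-1]
    - [-0.01,-0.003,0.018,0,0,0,-1]
    - [-0.01,-0.003,0.018,0,0,0,-1]
    - [-0.01,-0.003,0.018,0,0,0,-1]
    - [-0.01,-0.003,0.018,0,0,0,-1]

```text
clock: 5.4
tool_pos: [489.3, -266.6, 83.2]
eef_rot: [3.121, 0.357, 0.001]
force: [-3.5, 1.3, 15.0]
width: 0.2
```

```bash
python3 c.py rocker 72
```

```text
5.4 [ 489.2526 -266.5895   83.2459] F [-3.5416  1.3247 15.0344] w 0.15409351579060354 yaw 0.2278372740347903 z [ 0.0004 -0.0003 -1.    ] q [-0.5016  0.4265  1.8938 -0.0001  0.8208  0.8414]
shift mm [ 0.0888 -0.174   0.2459] scaled [ 0.0004 -0.0007  0.001 ]
```

15 N with the tip at the 72 mm stop means the rocker is fully down. I'll lift and move over blue.

Call:
apply_moves:
  motion:
    - [0,0,-0.08,0,0,0,-1]
    - [0,0,-0.15,0,0,0,-1]
    - [0,0,-0.15,0,0,0,-1]
    - [0.02,-0.08,-0.15,0,0,0,-1]
    - [0.04,-0.16,-0.15,0,0,0,-1]
    - [0.06,-0.24,-0.15,0,0,0,-1]
    - [0.077,-0.306,-0.15,0,0,0,-1]
    - [0.077,-0.306,-0.15,0,0,0,-1]
    - [0.077,-0.306,-0.15,0,0,0,-1]
    - [0.077,-0.306,-0.15,0,0,0,-1]

```text
clock: 6.4
tool_pos: [490.5, -188.1, 119.2]
eef_rot: [3.121, 0.357, -0.001]
force: [0.5, 1.1, 0.4]
width: 0.6
```

```bash
python3 c.py blue 76 b1
```

```text
6.4 [ 490.4659 -188.1349  119.2044] F [0.5399 1.0932 0.4485] w 0.6177165501788323 yaw 0.22760349354538809 z [-0.0003 -0.0001 -1.    ] q [-0.369   0.3323  1.9393 -0.0002  0.8704  0.9743]
shift mm [ 0.4122 -0.2502 32.2043] scaled [ 0.0016 -0.001   0.1288]
```

View pics/top_b1.png

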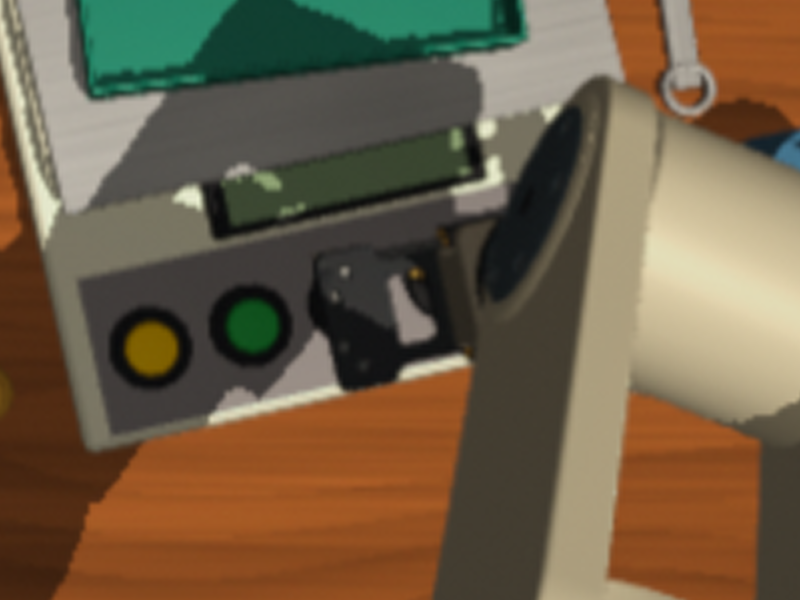

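View pics/side_b1.png

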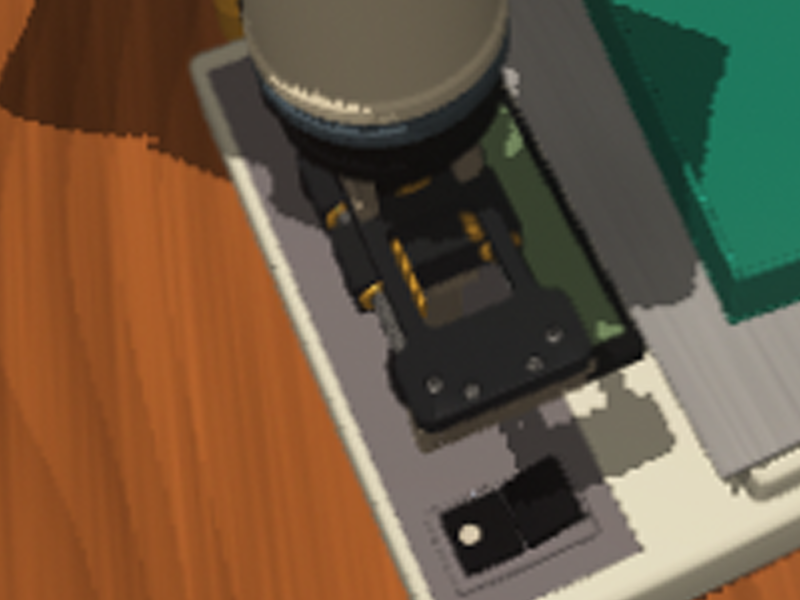

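The side view shows the near half level (white dot at (469,534)) and the far half raised, so the scale is on. Now I'll press blue.

Call:
apply_moves:
  motion:
    - [0.0016,-0.001,0.04,0,0,0,-1]
    - [0.0016,-0.001,0.08,0,0,0,-1]
    - [0.0016,-0.001,0.095,0,0,0,-1]
    - [0.0016,-0.001,0.105,0,0,0,-1]
    - [0.0016,-0.001,0.115,0,0,0,-1]
    - [0.0016,-0.001,0.122,0,0,0,-1]
    - [0.0016,-0.001,0.128,0,0,0,-1]
    - [0.0016,-0.001,0.132,0,0,0,-1]
    - [0.0016,-0.001,0.132,0,0,0,-1]
    - [0.0016,-0.001,0.132,0,0,0,-1]

```text
clock: 7.5
tool_pos: [490.6, -187.2, 87.3]
eef_rot: [-3.121, -0.357, 0.0]
force: [-5.0, 1.0, 11.3]
width: 0.7
```

```bash
python3 c.py blue 76
```

```text
7.5 [ 490.6414 -187.1678   87.2855] F [-4.9624  0.9641 11.2756] w 0.7128601505971991 yaw 0.22786646073207753 z [-0.0003  0.0001 -1.    ] q [-0.3673  0.3802  1.9599 -0.0001  0.8019  0.9757]
shift mm [0.0118 0.6517 0.2854] scaled [0.     0.0026 0.0011]
```

11 N with the tip at 76.3 mm means blue is at its stop. I'll push about 1 mm more to be sure, release, and move over green.

Call:
apply_moves:
  motion:
    - [0,0,0.004,0,0,0,-1]
    - [0,0,0.004,0,0,0,-1]
    - [0,0,-0.06,0,0,0,-1]
    - [0,0,-0.13,0,0,0,-1]
    - [0,0,-0.13,0,0,0,-1]
    - [0,-0.12,-0.13,0,0,0,-1]
    - [0,-0.25,-0.13,0,0,0,-1]
    - [-0.004,-0.35,-0.13,0,0,0,-1]
    - [-0.005,-0.431,-0.13,0,0,0,-1]
    - [-0.005,-0.431,-0.13,0,0,0,-1]

```text
clock: 8.5
tool_pos: [464.4, -80.8, 118.4]
eef_rot: [-3.12, -0.36, 0.001]
force: [-0.6, -0.7, -0.0]
width: 0.5
```

```bash
python3 c.py green 76 g1
```

```text
8.5 [464.4107 -80.83   118.3676] F [-0.6374 -0.6989 -0.0433] w 0.5260856677595578 yaw 0.22968195717658427 z [-0.0009  0.0005 -1.    ] q [-0.1758  0.2597  2.0504  0.0005  0.8324  1.165 ]
shift mm [ 0.32    2.2173 31.3659] scaled [0.0013 0.0089 0.1255]
```

View pics/side_g1.png

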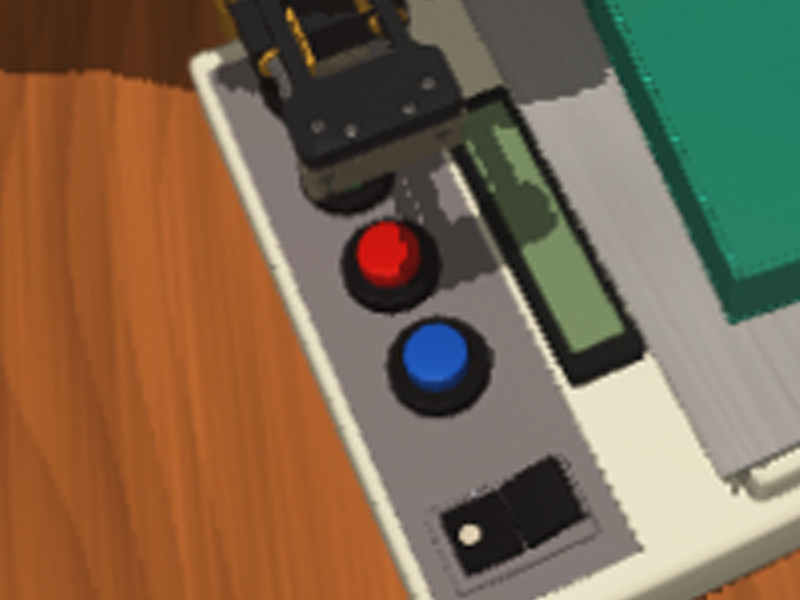

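View pics/top_g1.png

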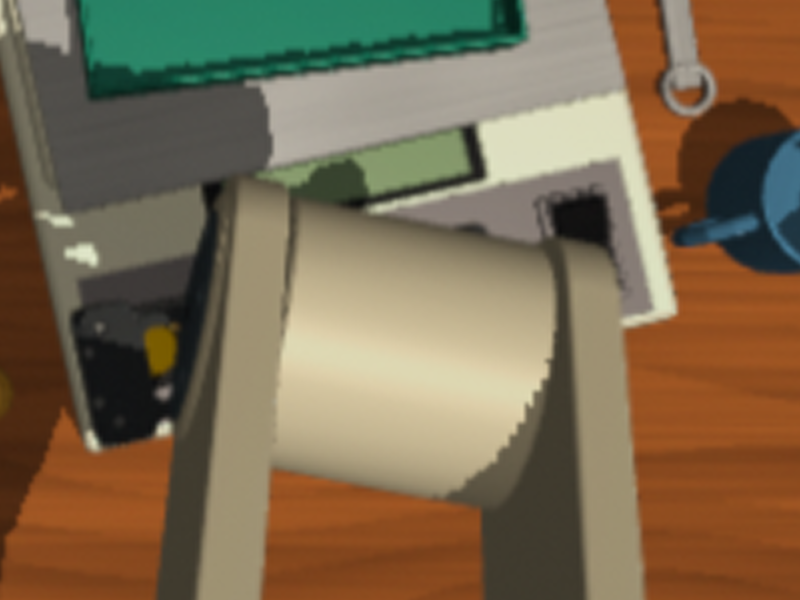

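The side view shows blue up again at (435,355), the rocker still on, and the gripper over green. Now I'll press green.

Call:
apply_moves:
  motion:
    - [0,0.002,0.04,0,0,0,-1]
    - [0,0.002,0.08,0,0,0,-1]
    - [0,0.002,0.095,0,0,0,-1]
    - [0,0.002,0.105,0,0,0,-1]
    - [0,0.002,0.115,0,0,0,-1]
    - [0,0.002,0.122,0,0,0,-1]
    - [0,0.002,0.128,0,0,0,-1]
    - [0,0.002,0.132,0,0,0,-1]
    - [0,0.002,0.132,0,0,0,-1]
    - [0,0.002,0.132,0,0,0,-1]

```text
clock: 9.6
tool_pos: [465.4, -83.2, 87.1]
eef_rot: [3.121, 0.358, 0.0]
force: [-6.0, -1.0, 17.3]
width: 0.4
```

```bash
python3 c.py green 76
```

```text
9.6 [465.4016 -83.1806  87.1424] F [-6.0299 -1.0074 17.2839] w 0.40503401155363544 yaw 0.22811830073617764 z [ 0.0001 -0.0003 -1.    ] q [-0.1798  0.3132  2.0695 -0.0004  0.7587  1.1632]
shift mm [-0.1329 -0.3189  0.1423] scaled [-0.0005 -0.0013  0.0006]
```

17 N at 76.1 mm means green is fully down. I'll lift straight up, then pull back towards the robot to look.

Call:
apply_moves:
  motion:
    - [0,0,0,0,0,0,-1]
    - [0,0,-0.06,0,0,0,-1]
    - [0,0,-0.14,0,0,0,-1]
    - [0,0,-0.28,0,0,0,-1]
    - [0,0,-0.42,0,0,0,-1]
    - [0,0,-0.56,0,0,0,-1]
    - [-0.15,0,-0.56,0,0,0,-1]
    - [-0.3,0,-0.56,0,0,0,-1]
    - [-0.4,0,-0.56,0,0,0,-1]
    - [-0.4,0,-0.56,0,0,0,-1]

```text
clock: 10.6
tool_pos: [365.6, -105.7, 226.1]
eef_rot: [-3.121, -0.355, 0.0]
force: [-1.0, 0.3, 0.6]
width: 0.4
```

Call:
apply_moves:
  motion:
    - [0,0.1,0,0,0,0,-1]
    - [0,0.2,0,0,0,0,-1]
    - [0,0.35,0,0,0,0,-1]
    - [0,0.5,0,0,0,0,-1]
    - [0,0.65,0,0,0,0,-1]
    - [0,0.8,0,0,0,0,-1]
    - [0,0.95,0,0,0,0,-1]
    - [0,1,0,0,0,0,-1]
    - [0,1,0,0,0,0,-1]
    - [0,1,0,0,0,0,-1]

```text
clock: 11.6
tool_pos: [424.5, -348.2, 225.7]
eef_rot: [-3.12, -0.357, 0.001]
force: [0.0, 0.4, 0.7]
width: 0.6
```

```bash
python3 c.py green 200 f1; python3 -c "
from h import *
snap('top','top_f.png');snap('side','side_f.png')"
```

```text
11.6 [ 424.4604 -348.2016  225.6516] F [0.0133 0.408  0.6655] w 0.5894495733556999 yaw 0.22762434657005376 z [-0.0005  0.0011 -1.    ] q [-0.6901  0.2358  1.7961  0.0005  1.1108  0.6529]
shift mm [  99.5618 -249.2476   14.914 ] scaled [ 0.3982 -0.997   0.0597]
```

View pics/side_f1.png

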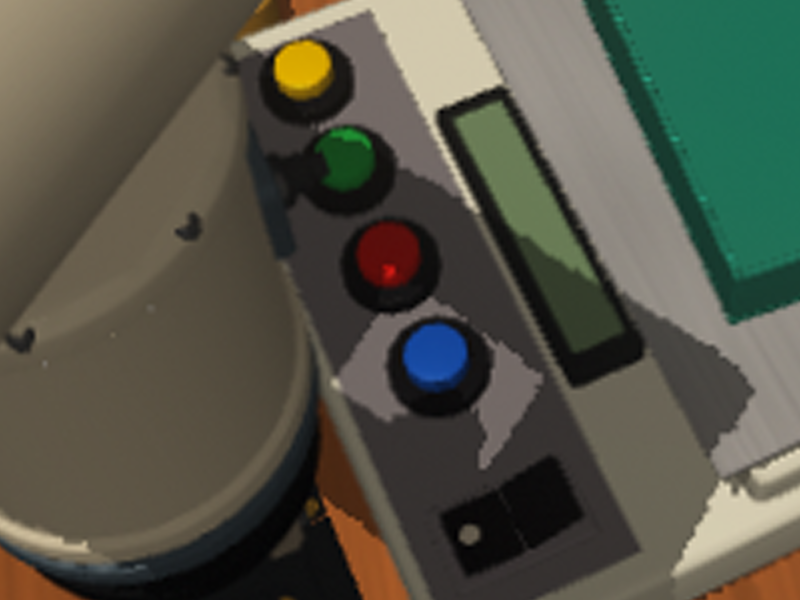

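View pics/top_f.png

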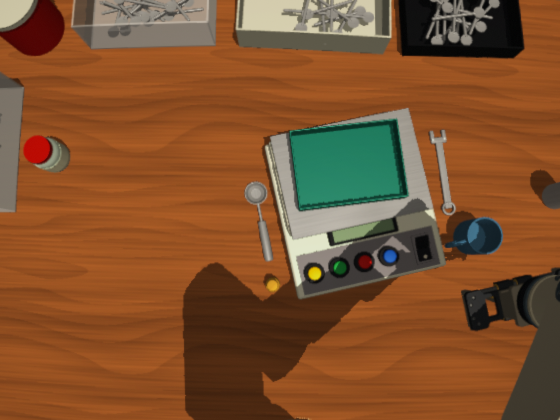

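The rocker is on (side crop: white dot at (469,534), near half level) and all four keys are up. The tray, weight, spoon, mug and wrench are where they started, and the arm is clear at 226 mm. Handing in.

```bash
python3 -c "
from h import *
print(r.sign_off())"
```

```text
the job is handed in; nothing more can be done
None
```

The scale is on and its blue and green keys have been pressed in the order you asked. I handed the job in at about 12 s.

| Step | Fingertip height at the end | Reaction force | Result in the pictures |
|---|---|---|---|
| Rocker, near half | 72.2 mm (stop at 72) | 15 N | Near half level, far half raised; still so in the last picture |
| Blue key | 76.3 mm (stop at 76) | 11 N, then about 1 mm more commanded | Up again |
| Green key | 76.1 mm (stop at 76) | 17 N | Up again |

- **Last checks:** all four keys were up. The tray, check weight, spoon, mug and wrench looked unmoved in the top view. The gripper was clear of everything at 226 mm with about zero force. The red and yellow keys were never pressed.
- **Disagreement between cameras:** the two views placed the row of controls about 2 mm apart. I used the mean, which was well inside the size of the controls.
- **Not directly confirmed:** the fingertips were hidden in the pictures, and nothing reads the key and rocker positions directly. "Fully down" therefore rests on the heights and forces in the table.

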